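# Close the bench gauge on a carton with its thumbwheel

### The job

Gauge the flat carton that lies loose between the jaws of the bench gauge: roll the gauge's thumbwheel with a fingertip so that the sliding jaw pushes the carton square against the fixed jaw and its sprung pad is pressed in about halfway. Move the jaw and the carton only by the thumbwheel, do not touch them with the robot; squeeze gently, never hard on the bottomed pad, and leave the things standing round the gauge where they are. Then let go of the wheel.

Things in the scene. Friction and masses are not known exactly. Their poses are not given: they have to be found in the camera images.
- gauge: bench gauge, fixed to the bench: grey bed plate 130 x 290 x 10 mm with a low blue wheel housing (59 x 96 mm, its top 68 mm above the bench) at its -y end and a blue fixed jaw (100 mm wide, up to 55 mm above the bench) at its +y end. Origin: centre of the bed's underside, on the bench; z up; y runs along the gauge from the wheel to the fixed jaw
- wheel_top (a point): highest point of the thumbwheel's rim, in the middle of its 18 mm width, 76 mm above the bench (gauge frame: x 0, y -98 mm). The wheel (black, knurled, radius 36 mm, axle along the gauge's x, turning in place in the housing) stands only 8 mm out of a slot in the housing's top; its exposed rim is 47 mm long along the gauge's y. The point does not turn with the wheel; its axes are those of the gauge
- thumbwheel (a joint): angle of the thumbwheel in rad, 0 to 5.5; grows when the top of the rim is rolled towards the fixed jaw (gauge +y), which closes the sliding jaw by 12 mm per rad. It stays where it is left; a fingertip must press on the rim (about 8 to 10 N) and drag it along with about 3 N, up to 6 N once the pad is pressed; a lighter press slips
- jaw: sliding jaw, geared to the thumbwheel: blue block 90 mm wide, 14 mm thick, up to 57 mm above the bench; origin at the middle of its thickness, at bench height, axes as the gauge's; in the gauge's frame it lies at y = -0.041 m + 0.012 m x thumbwheel angle, and the free pad's face 26.5 mm further towards the fixed jaw
- pad (a joint): how far the sprung pad of the sliding jaw is pressed in, in m: 0 = free, 0.012 = bottomed, about 0.006 = halfway; spring 600 N/m. Aluminium plate 70 x 8 x 26 mm on two red pins, in front of the jaw: the red pins show 12 mm when free, 6 mm when halfway
- pad_face (a point): centre of the pad's face that meets the carton, 28 mm above the bench
- pad_plate: the aluminium pad plate itself, 70 x 8 x 26 mm; origin at the middle of its thickness, at bench height; axes as the gauge's
- fixed_face (a point): centre of the fixed jaw's face that meets the carton (gauge y = 120 mm), 28 mm above the bench
- fixed_jaw: the blue fixed jaw with its steel face, part of the gauge; same origin and axes as the gauge
- carton_centre (a point): centre of the flat grey-white carton, 87 x 120 x 31 mm, lying loose and slightly askew on the gauge bed (10 mm above the bench), its 87 mm width between the jaws
- carton: the same carton; origin at the centre of its underside, own x along its 87 mm width, y along its 120 mm length, z up
- white_jar: white screw jar, 64 mm across, 66 mm high, standing beside the gauge, to be left alone; origin at the centre of its underside
- glue: glue bottle with red tip, 36 mm across, 96 mm high, standing beside the gauge, to be left alone; origin at the centre of its underside
- yellow_tape: roll of yellow tape, 60 mm across, 18 mm high, lying beside the gauge, to be left alone; origin at the centre of its underside

How it is judged:
On the way:
1. the jaw has been closed until its pad meets the carton (contact force between pad_plate and carton above 0.3 N), for 0.1 s.
At the end, for the whole second after the job is handed in: The carton lies flat and square (within 0.05 rad) between the jaws, touching the fixed jaw and the pad with at least 0.8 N each, the sprung pad pressed in by 3 to 9 mm of its 12 mm, and nothing moving (value of joint pad between 0.003 and 0.009 m and contact force between carton and fixed_jaw above 0.8 N and contact force between carton and pad_plate above 0.8 N and angle between the x axis of carton and the y axis of gauge, either way round below 0.05 rad and angle between carton's own z axis and vertical below 0.06 rad and linear speed of carton below 0.01 m/s).
It fails at once if the robot touches the sliding jaw or its pad (contact force between any of the fingers, the arm and jaw above 2 N).
It fails at once if the robot touches the carton (contact force between any of the fingers, the arm and carton above 2 N).
It fails at once if the carton is squeezed hard on the bottomed pad (over 15 N) (contact force between pad_plate and carton above 15 N).
It fails at once if a thing standing round the gauge is moved by more than 30 mm (distance of any of white_jar, glue, yellow_tape from where it was at the start of the episode above 0.03 m).
It also fails if it takes over 64 s, if anything falls off the work surface, if the arm or the gripper's body presses on something with over 40 N, if the wrist force passes 120 N, or if a joint passes its speed limit or range.

### The arm

A 6-joint arm with a two-finger parallel gripper is mounted at the origin on a cart in front of the work surface, level with it; the furniture and walls round the work are solid. World frame = base frame: x ahead of the robot, y to its left, z up, the work surface at z = 0. Lengths are in m, angles in rad, forces in N, time in s.
With the tool pointing down it reaches from about 0.3 to 0.775 m from the base axis. Payload 14.6 kg.
Tool frame: the origin (TCP) lies between the finger pads; the fingertips stand 17 mm ahead of it and the grasp point (between the pads) lies 2 mm behind it (env.tips_ahead is the distance from the TCP to the fingertips, in m); z points along the fingers, y is the line along which they close (so a half turn about z gives the same grasp; the last joint's range is limited). The gripper opens to 85 mm and grips with 20 to 120 N. Pads are 22 mm wide; open, the fingers measure 114 mm over their backs; the gripper's body (76 mm by 85 mm) begins 54 mm behind the grasp point. The pads swing forward as they close: fully open they stand 13 mm farther back than shut.
Start: joints at [1.268, 0.3, 1.521, -0, 1.321, -0.067], TCP at [0.128, 0.535, 0.248] pointing down, gripper open.
Joint ranges: [-3.03, 3.03], [-0.79, 2.21], [0.23, 2.52], [-1.04, 4.18], [0, 3.07], [-2.55, 2.55]. Speed limits (rad/s): [2.22, 2.22, 2.57, 3.14, 3.14, 3.14].

### API

Orientations are given as a unit quaternion [w, x, y, z].
In Python, from plant import env, cams gives the robot as it stands.
- The arm moves only by the tool send_rows, never from a script. Its argument "motion" is a list of rows, each a list of 3 entries, a list of its own where there are three numbers: the turn, a rotation vector about the tool's x, y, z normalised to -1 to 1, where 1 is 60 degrees, then the shift along the tool's x, y, z normalised to -1 to 1, where 1 is 12 cm, then the closure, from -1 (fully open) to 1 (shut), so that 0 is half open. In form: [[[wx, wy, wz], [dx, dy, dz], gripper], ...]. A call has 1 to 8 rows; each row is the pose to reach, as a shift and turn from the pose commanded when the call began, along the tool's axes at that moment; what a row does not reach only later rows make up. A row lasts 1/10 s, in which the tool goes at most 50 mm and 8.59 degrees, less where a joint would pass 70% of its speed; a pose out of reach is approached as far as the arm can. A call with a number of a shift or a turn outside -1 to 1 is refused whole. A call with a gripper value outside its range is refused whole. The fingers move at their own pace and stop on an object; "squeeze" is the grip in N (left out, the last holds). Time passes only in rows, so rows that repeat a pose let the fingers close. It gives the time, the measured TCP pose, the force, the opening and the grip force at its end, in the units of the state.
- env.get_state(): the state, without advancing time (a new reading comes with each control period).
- cams.grab_frame(name): name is "scene" or "side" or "wrist"; returns a dict with "pixels" (384x512x3 uint8, blue, green, red), "mtx" (3x3 intrinsics, pixels), "distortion" ([k1, k2, p1, p2, k3] as OpenCV has them; the pictures are not rectified), "R" (3x3) and "t" (3): a world point X has camera coordinates R X + t. Camera axes: x right, y down, z forward; pixel columns grow to the right and rows downward; lengths in m; the calibration is good to about 2 mm. A picture is of the moment at which its call begins. There is no depth.
- env.close_job(): hands the job in; it is judged then, once.
The state is a dict: "t": time; "joint_positions": joint angles; "joint_vel": joint speeds; "joint_torque": joint torques, N m; "ee_pos": TCP position; "tool_rot": TCP orientation; "contact_force": force on the tool from outside, world axes, zero at the start; "ft_torque": the same for the moment, N m; "opening": opening from 0.0 (shut) to 1.0 (fully open); "grasp_force": force on a finger pad.
Only numpy, scipy, OpenCV 4.12 (cv2) and the standard library are available. Lean on these libraries where they do the work, as an engineer would, in place of code of your own. Each camera call takes 0.05 s, during which the arm holds its last target. There are 200 camera calls.

## Working session

There is one attempt and no reset: what is moved stays moved. The work goes in short steps, Python scripts to look and compute and a tool call to move; the robot and the scene stay as the last step left them, time stands still between calls to the robot, and variables do not carry over. Pictures are saved under pics/ and viewed, at most 10 in all, crops included, and the job is handed in when it is done.

Besides the shell and the picture viewer there is one more tool, called after ">>>" as name(argument=value, ...), one argument or row to a line, values as JSON. send_rows: Moves the arm, as the interface text tells. Its arguments: {"type":"object","properties":{"motion":{"type":"array","items":{"type":"array"}},"squeeze":{"type":"number"}},"required":["motion"]}

```bash
mkdir -p pics; ls; cat > h.py <<'E'
import numpy as np, cv2
from plant import env, cams
def grab(n,fn=None):
    f=cams.grab_frame(n)
    if fn: cv2.imwrite('pics/'+fn,np.asarray(f["pixels"]))
    np.savez('last_%s.npz'%n,**{k:np.asarray(v) for k,v in f.items()})
    return f
def load(n): return np.load('last_%s.npz'%n)
def ray(f,uv):
    p=cv2.undistortPoints(np.array([[uv]],float),f["mtx"],f["distortion"])[0,0]
    R=np.asarray(f["R"]);c=-R.T@f["t"];d=R.T@np.array([p[0],p[1],1]);return c,d
def onz(f,uv,z):
    c,d=ray(f,uv);return c+d*(z-c[2])/d[2]
def proj(f,X):
    return cv2.projectPoints(np.array(X,float).reshape(-1,3),cv2.Rodrigues(np.asarray(f["R"],float))[0],np.asarray(f["t"],float),f["mtx"],f["distortion"])[0][:,0]
E
python3 - <<'E'
from h import *
a=grab("scene")["pixels"];b=grab("side")["pixels"];c=grab("wrist")["pixels"]
cv2.imwrite('pics/a.png',cv2.resize(np.vstack([np.hstack([a,b]),np.hstack([c,c*0])]),(800,600)))
print(env.get_state())
E
```

```text
pics
{'t': 0.15, 'joint_positions': array([ 1.26840869e+00,  3.00339575e-01,  1.52142895e+00,  1.42476605e-06,
        1.32072102e+00, -6.65907810e-02]), 'joint_vel': array([-0.00160795, -0.00405392, -0.00325223,  0.00021227,  0.00082017,
       -0.00074659]), 'joint_torque': array([ 9.85152365e-04, -5.43668675e+01, -3.61885786e+01, -3.35517905e-05,
        3.13487435e-03, -1.09789349e-05]), 'ee_pos': array([0.12843838, 0.53462396, 0.24785782]), 'tool_rot': array([-8.29438365e-05,  1.17625647e-01,  9.93057907e-01, -4.40711886e-04]), 'contact_force': array([-0.4949858 , -0.80904171, -0.35913987]), 'ft_torque': array([-0.02884054, -0.03246053,  0.01889654]), 'grasp_force': 0.0, 'opening': 0.999581342048257}
```

View pics/a.png

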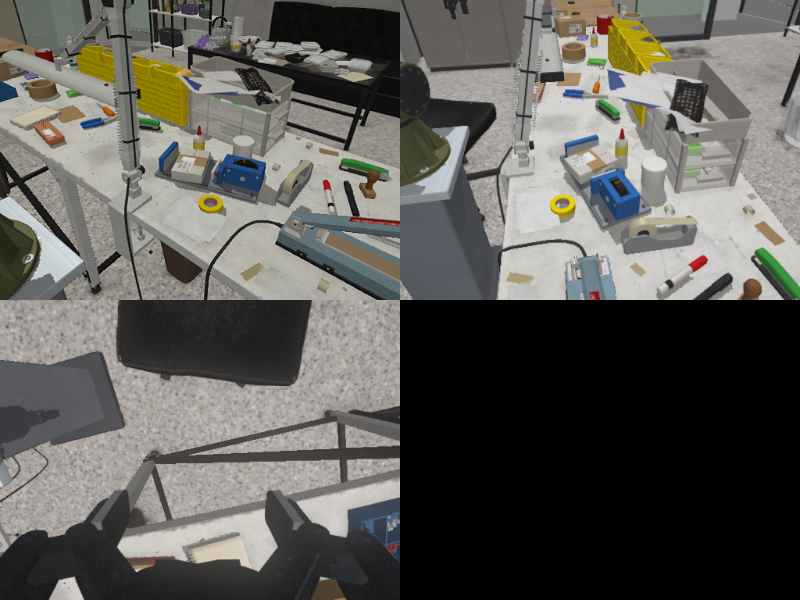

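The top-left view (scene) shows the gauge at about (210,170), and the side view shows it at about (200,175) of that panel. Each panel is at 0.78 scale. The wheel housing is at the right/near end, with the tape, glue and jar around it. I'll enlarge both.

```bash
python3 - <<'E'
from h import *
a=load("scene")["pixels"][150:290,190:390];b=load("side")["pixels"][150:300,190:350]
cv2.imwrite('pics/b.png',cv2.resize(a,None,fx=4,fy=4,interpolation=cv2.INTER_CUBIC))
cv2.imwrite('pics/c.png',cv2.resize(b,None,fx=4,fy=4,interpolation=cv2.INTER_CUBIC))
for n in("scene","side","wrist"):
    f=load(n);print(n,-f["R"].T@f["t"],f["R"][2],f["mtx"][0,0],f["distortion"])
E
```

```text
scene [-0.0308796  -0.57497591  0.52801681] [ 0.67131881  0.51286897 -0.5350668 ] 386.76401739638425 [0.01687662 0.         0.         0.         0.        ]
side [ 0.44232165 -0.82274294  0.57962102] [ 0.12905876  0.79173972 -0.59706956] 416.12202929633213 [0.03622271 0.         0.         0.         0.        ]
wrist [0.05860944 0.55166327 0.37306441] [ 0.27543587 -0.06735469 -0.95895695] 298.17127884693036 [-0.05747485  0.          0.          0.          0.        ]
```

View pics/b.png

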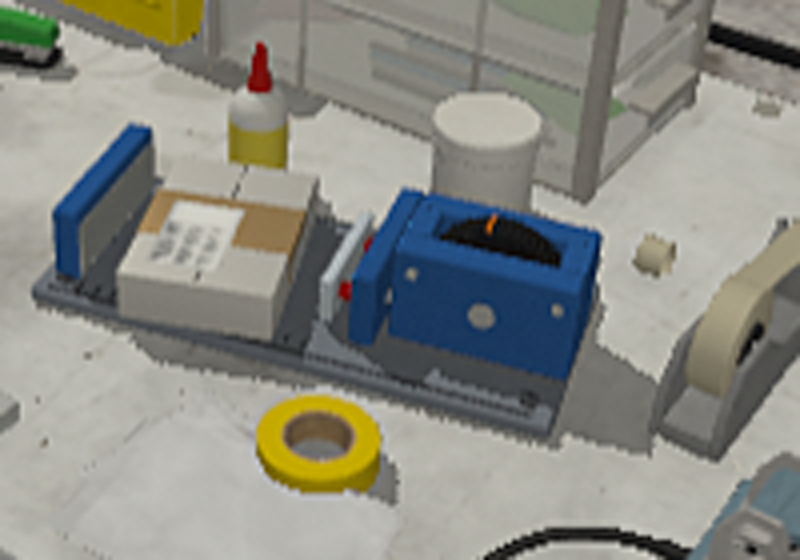

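View pics/c.png

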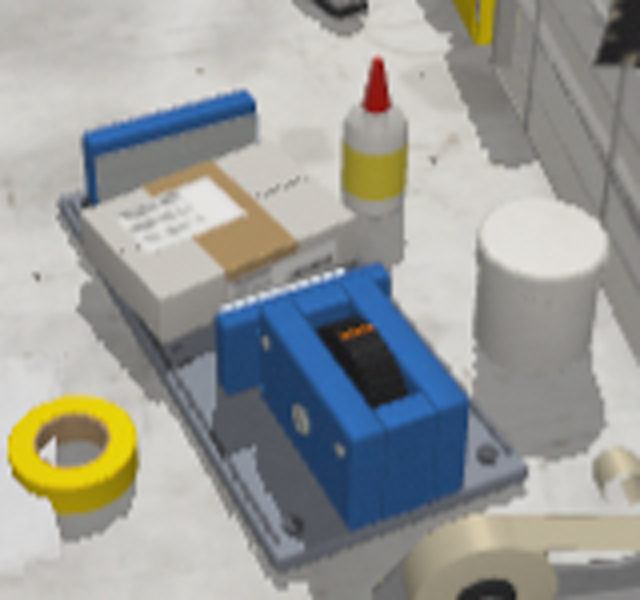

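Crop b (scene) shows the bed's near corner at (548,438) and its left corner at (35,293), with the wheel at (495,235). Crop c (side) shows bed corners at (280,572), (525,480) and (62,205), and the wheel slot at about (365,360). Next I'll compute the gauge pose.

```bash
python3 - <<'E'
from h import *
s=load("scene");d=load("side")
S=lambda u,v:(190+u/4-.4,150+v/4-.4)
pts={"sA":(s,(548,440),.0),"sD":(s,(35,295),.0),"sH1":(s,(577,262),.068),"sHfar":(s,(600,233),.068),
"dA":(d,(280,572),0),"dB":(d,(525,482),0),"dD":(d,(62,207),.005),"dH1":(d,(350,440),.068),"dH2":(d,(467,400),.068),"dH3":(d,(262,318),.068)}
P={k:onz(f,S(*uv),z) for k,(f,uv,z) in pts.items()}
for k,v in P.items():print(k,v.round(4))
A=(P["sA"]+P["dA"])/2;D=(P["sD"]+P["dD"])/2;B=P["dB"]
L=np.linalg.norm((D-A)[:2]);W=np.linalg.norm((B-A)[:2]);print("L",L,"W",W)
y=(D-A)[:2]/L;x=np.array([y[1],-y[0]])
print("yaw of y",np.degrees(np.arctan2(y[1],y[0])),"yaw BA",np.degrees(np.arctan2(*(B-A)[1::-1])))
# bed corners gauge: A=(-65,-145)
O=A[:2]+x*.065+y*.145; O2=B[:2]-x*.065+y*.145
print("O",O,O2)
# check with wheel/housing
w=O-.098*y;print("wheel",w, "r",np.hypot(*w))
for k in("dH1","dH2","dH3","sH1","sHfar"):q=P[k][:2]-O;print(k,q@x,q@y)
print(proj(s,[*w,.076]),proj(d,[*w,.076]))
E
```

```text
sA [ 0.5186 -0.3502  0.    ]
sD [ 0.4441 -0.0708  0.    ]
sH1 [ 0.5727 -0.3284  0.068 ]
sHfar [ 0.603  -0.3258  0.068 ]
dA [ 0.5184 -0.3488  0.    ]
dB [ 0.6389 -0.3161  0.    ]
dD [ 0.4399 -0.0786  0.005 ]
dH1 [ 0.55   -0.3405  0.068 ]
dH2 [ 0.6045 -0.3258  0.068 ]
dH3 [ 0.5255 -0.2586  0.068 ]
L 0.2852400152425633 W 0.12495995253151727
yaw of y 105.56117396419815 yaw BA 15.50966291212493
O [ 0.54223757 -0.19238717] [ 0.53741236 -0.19384749]
wheel [ 0.56852775 -0.28679494] r 0.6367692970038646
dH1 -0.03222900419607055 -0.14475882734987205
dH2 0.024195804893983163 -0.14522763228516505
dH3 -0.03393707020361356 -0.059321673487222705
sH1 -0.007106082210973991 -0.13920314388769642
sHfar 0.022772186063548472 -0.14488093682492922
[[315.04540032 205.30688885]] [[281.40605838 233.43806897]]
```

```bash
python3 - <<'E'
from h import *
s=load("scene");d=load("side")
for p in([.128,.535,.248],[.128,.535,.40],[0,0,0],[0,0,.3]):print(p,proj(s,p),proj(d,p))
c1,d1=ray(s,(170,215));print("post z0 scene",onz(s,(170,228),0),"side",onz(d,(155,218),0))
a=np.vstack([s["pixels"],]);b=d["pixels"]
cv2.imwrite('pics/d.png',np.hstack([a[:300,:400],b[:300,:400]]))
E
```

```text
[0.128, 0.535, 0.248] [[-123.04933282   91.07101955]] [[77.73499144 19.72372524]]
[0.128, 0.535, 0.4] [[-165.02108535   11.70867246]] [[ 61.83892941 -40.23436983]]
[0, 0, 0] [[-39.72970565 344.62476147]] [[  4.58103284 202.63793374]]
[0, 0, 0.3] [[-144.2360099   175.38980497]] [[-59.36821027  70.95255697]]
post z0 scene [ 0.39358557 -0.0343636   0.        ] side [ 0.33055742 -0.11180129  0.        ]
```

View pics/d.png

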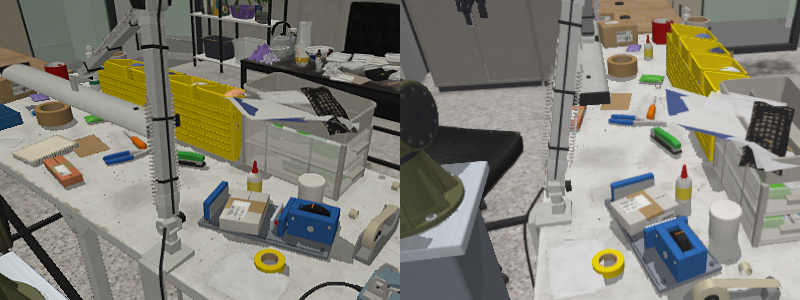

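```bash
python3 - <<'E'
from h import *
s=load("scene");d=load("side")
def tri(a,b):
    c1,d1=ray(s,a);c2,d2=ray(d,b)
    k=np.linalg.lstsq(np.stack([d1,-d2],1),c2-c1,rcond=None)[0]
    p,q=c1+k[0]*d1,c2+k[1]*d2;return ((p+q)/2).round(3),round(np.linalg.norm(p-q),3)
print("clamp",tri((176,222),(152,195)))
# post plane/plane: vary scene row for side point
for b in((164,100),(172,30)):
    best=min(((tri((u,v),b)) for v in range(-200,230,4) for u in [156+(v-30)*.05]),key=lambda r:r[1]);print("post",best)
print("tube right",tri((152,122),(200,95)),tri((152,122),(185,95)));print("tube left",tri((5,72),(180,65)),tri((5,72),(160,75)))
a=s["pixels"][:260,:230];b=d["pixels"][:240,100:240]
cv2.imwrite('pics/e.png',cv2.resize(np.hstack([a[:240],b]),None,fx=2.1,fy=2.1,interpolation=cv2.INTER_CUBIC))
E
```

```text
clamp (array([ 0.339, -0.127,  0.083]), np.float64(0.017))
post (array([ 0.383, -0.057,  0.244]), np.float64(0.002))
post (array([ 0.414, -0.031,  0.362]), np.float64(0.002))
tube right (array([0.453, 0.058, 0.201]), np.float64(0.005)) (array([0.422, 0.016, 0.221]), np.float64(0.006))
tube left (array([0.392, 0.508, 0.176]), np.float64(0.132)) (array([0.336, 0.349, 0.213]), np.float64(0.142))
```

View pics/e.png

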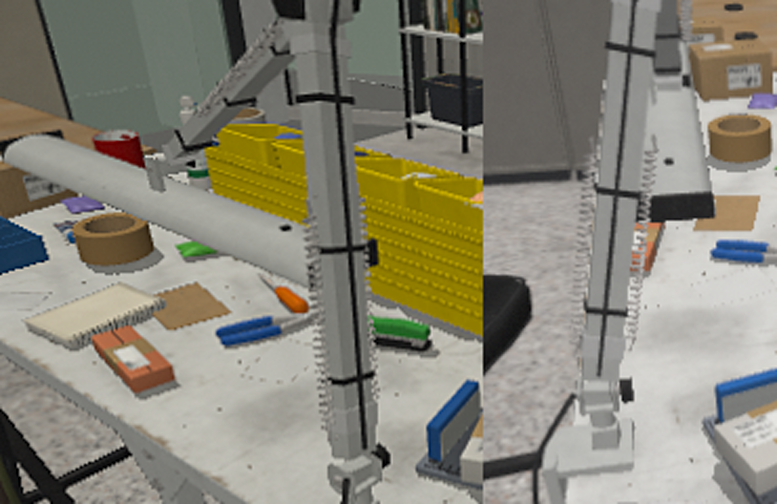

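Crop e shows a desk lamp between the start pose and the gauge. Its post leans from about (0.34,-0.12,0.08) to (0.43,0,0.45), and its tube lies at x≈0.44. I'll shut the gripper, retract to r≈0.31 and sweep past on the inner side.

>>> send_rows(
  motion=[
    [[0,0,0],[0,-0.25,-0.25],1],
    [[0,0,0],[0,-0.5,-0.5],1],
    [[0,0,0],[0,-0.75,-0.75],1],
    [[0,0,0],[0,-1,-0.8],1],
    [[0,0,0],[0,-1,-0.8],1],
  ],
  squeeze=30,
)

```text
t: 0.65
ee_pos: [0.0999, 0.4163, 0.3461]
tool_rot: [0.0, 0.118, 0.993, 0.002]
contact_force: [-0.4, -0.1, -0.6]
opening: 0.14
grasp_force: 0.0
```

>>> send_rows(
  motion=[
    [[0,0,0],[0,-0.33,0],1],
    [[0,0,0],[0,-0.66,0],1],
    [[0,0,0],[0,-1,0],1],
    [[0,0,0],[0,-1,0],1],
  ],
)

```text
t: 1.05
ee_pos: [0.0717, 0.299, 0.3447]
tool_rot: [0.0, 0.118, 0.993, 0.001]
contact_force: [0.3, 0.5, -0.0]
opening: 0.002
grasp_force: 0.0
```

>>> send_rows(
  motion=[
    [[0,0,0.128],[-0.334,-0.022,0],1],
    [[0,0,0.256],[-0.661,-0.089,0],1],
    [[0,0,0.383],[-0.98,-0.2,0],1],
    [[0,0,0.383],[-0.98,-0.2,0],1],
  ],
)

```text
t: 1.45
ee_pos: [0.1844, 0.249, 0.3439]
tool_rot: [0.0, 0.318, 0.948, -0.001]
contact_force: [0.1, 0.4, -0.0]
opening: -0.005
grasp_force: 0.0
```

>>> send_rows(
  motion=[
    [[0,0,0.128],[-0.334,-0.022,0],1],
    [[0,0,0.256],[-0.661,-0.089,0],1],
    [[0,0,0.383],[-0.98,-0.2,0],1],
    [[0,0,0.383],[-0.98,-0.2,0],1],
  ],
)

```text
t: 1.85
ee_pos: [0.2636, 0.159, 0.3439]
tool_rot: [-0.0, 0.5, 0.866, -0.001]
contact_force: [-0.7, 0.9, 0.8]
opening: 0.002
grasp_force: 0.0
```

```bash
python3 - <<'E'
from h import *
s=env.get_state();print(s["joint_positions"].round(3),s["ee_pos"],np.hypot(*s["ee_pos"][:2]))
q=grab("scene");cv2.imwrite('pics/f.png',np.hstack([q["pixels"],grab("side")["pixels"]])[:, :])
i=cv2.imread('pics/f.png');cv2.imwrite('pics/f.png',cv2.resize(i,(800,300)))
E
```

```text
[ 4.240e-01 -3.380e-01  1.929e+00 -1.000e-03  1.552e+00 -9.900e-02] [0.26355206 0.15895773 0.34392712] 0.3077779157342109
```

View pics/f.png

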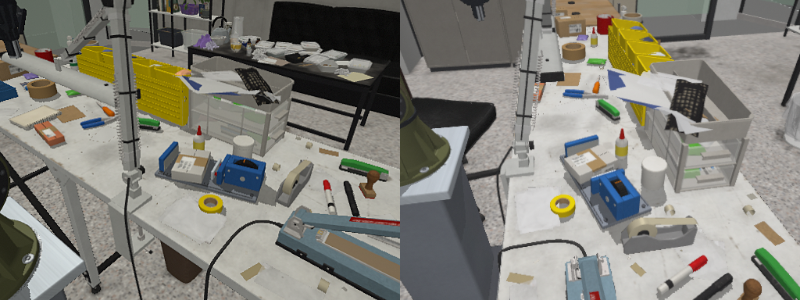

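The gripper appears at the top left of the scene picture (10,40), well inside the lamp post. I'll continue the sweep.

>>> send_rows(
  motion=[
    [[0,0,0.128],[-0.334,-0.05,0],1],
    [[0,0,0.256],[-0.661,-0.13,0],1],
    [[0,0,0.383],[-0.98,-0.24,0],1],
    [[0,0,0.383],[-0.98,-0.24,0],1],
  ],
)

```text
t: 2.35
ee_pos: [0.2969, 0.0433, 0.3441]
tool_rot: [0.0, 0.662, 0.75, -0.0]
contact_force: [-0.5, -0.3, 0.1]
opening: -0.0
grasp_force: 0.0
```

>>> send_rows(
  motion=[
    [[0,0,0.128],[-0.334,-0.022,0],1],
    [[0,0,0.256],[-0.661,-0.089,0],1],
    [[0,0,0.383],[-0.98,-0.2,0],1],
    [[0,0,0.383],[-0.98,-0.2,0],1],
  ],
)

```text
t: 2.75
ee_pos: [0.2878, -0.0762, 0.3441]
tool_rot: [-0.0, 0.797, 0.603, -0.0]
contact_force: [0.1, -0.1, 0.8]
opening: -0.001
grasp_force: 0.0
```

>>> send_rows(
  motion=[
    [[0,0,0.128],[-0.334,-0.022,0],1],
    [[0,0,0.256],[-0.661,-0.089,0],1],
    [[0,0,0.256],[-0.661,-0.089,0],1],
  ],
)

```text
t: 3.05
ee_pos: [0.2561, -0.1493, 0.3441]
tool_rot: [-0.0, 0.871, 0.492, -0.0]
contact_force: [1.5, 1.1, -0.4]
opening: -0.0
grasp_force: 0.0
```

>>> send_rows(
  motion=[
    [[0,0,0],[0.04,0.31,0],1],
    [[0,0,0],[0.08,0.62,0],1],
    [[0,0,0],[0.11,0.93,0],1],
    [[0,0,0],[0.11,0.93,0],1],
  ],
)

```text
t: 3.45
ee_pos: [0.363, -0.1923, 0.3427]
tool_rot: [-0.002, 0.868, 0.497, -0.001]
contact_force: [0.2, -0.8, -0.2]
opening: 0.001
grasp_force: 0.0
```

>>> send_rows(
  motion=[
    [[0,0,0],[0.04,0.31,0],1],
    [[0,0,0],[0.08,0.62,0],1],
    [[0,0,0],[0.11,0.93,0],1],
    [[0,0,0],[0.11,0.93,0],1],
  ],
)

```text
t: 3.85
ee_pos: [0.4653, -0.2377, 0.3423]
tool_rot: [-0.001, 0.868, 0.497, -0.001]
contact_force: [-0.3, 0.4, -0.2]
opening: 0.003
grasp_force: 0.0
```

>>> send_rows(
  motion=[
    [[0,0,0.14],[0.04,0.31,0.2],1],
    [[0,0,0.28],[0.08,0.62,0.4],1],
    [[0,0,0.42],[0.11,0.93,0.6],1],
    [[0,0,0.56],[0.11,0.93,0.75],1],
    [[0,0,0.7],[0.11,0.93,0.75],1],
    [[0,0,0.725],[0.11,0.93,0.75],1],
    [[0,0,0.725],[0.11,0.93,0.75],1],
  ],
)

```text
t: 4.55
ee_pos: [0.5651, -0.2835, 0.2552]
tool_rot: [0.0, 0.99, 0.139, 0.0]
contact_force: [0.2, 0.0, 1.0]
opening: 0.0
grasp_force: 0.0
```

```bash
python3 - <<'E'
from h import *
s=env.get_state();print(s["joint_positions"].round(3),s["ee_pos"])
f=grab("wrist");im=f["pixels"].copy()
y=np.array([np.cos(np.radians(105.5)),np.sin(np.radians(105.5))]);x=np.array([y[1],-y[0]]);O=np.array([.5385,-.1935])
for p,z in[((-.0295,-.145),.068),((.0295,-.145),.068),((.0295,-.049),.068),((-.0295,-.049),.068),((0,-.098),.076),((-.065,-.145),.01),((.065,-.145),.01),((.065,.145),.01),((-.065,.145),.01)]:
    w=O+x*p[0]+y*p[1];u=proj(f,[*w,z])[0]
    if 0<u[0]<512 and 0<u[1]<384: cv2.circle(im,tuple(int(v) for v in u),3,(0,0,255),-1);print(p,u)
cv2.imwrite('pics/g.png',cv2.resize(im,(800,600)))
E
```

```text
[-0.523  0.481  1.256  0.     1.404  0.768] [ 0.56508278 -0.28350712  0.25522215]
(-0.0295, -0.145) [298.25153862 203.56387287]
(0.0295, -0.145) [301.136906   150.25660931]
(0.0295, -0.049) [209.74766213 149.45114941]
(-0.0295, -0.049) [211.39032817 202.86077646]
(0, -0.098) [256.18234995 178.94981794]
(-0.065, -0.145) [290.35502085 215.16437483]
(0.065, -0.145) [295.04159258 114.04105934]
(0.065, 0.145) [ 59.27968035 113.8917093 ]
(-0.065, 0.145) [ 74.95670863 213.00507552]
```

View pics/g.png

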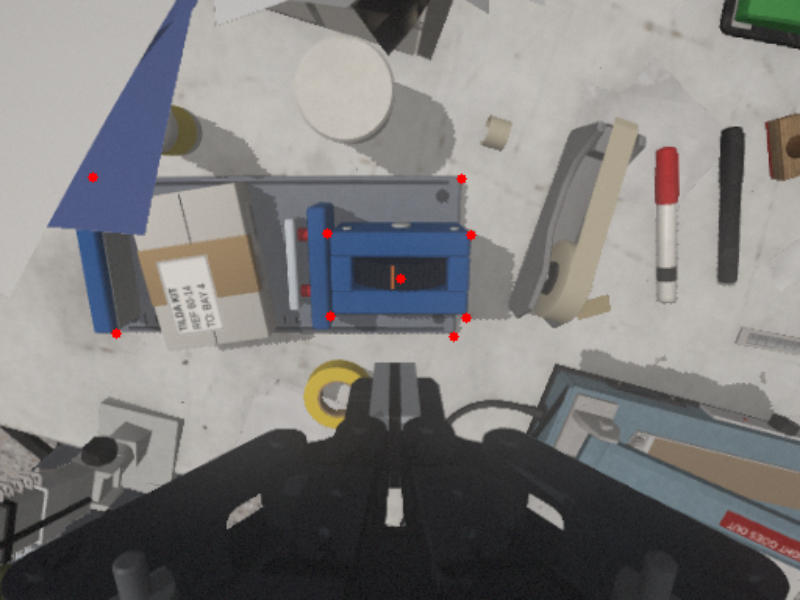

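The wrist view shows the gauge below. The wheel slot is centred at about (399,273) of 800x600, my predicted dot at (401,279) is about 4 mm off, and the housing edges match. A blue sheet overhangs at (50–190, 0–235), so I'll check its height.

```bash
python3 - <<'E'
from h import *
w=load("wrist");s=load("scene");d=load("side")
k=1/1.5625
print("wheel",onz(w,(399.5*k,273*k),.068),"ends",onz(w,(352*k,273*k),.068),onz(w,(447*k,273*k),.068))
print("housing",[onz(w,(a*k,b*k),.068).round(4) for a,b in((468,228),(468,313),(331,313))])
print("bed",[onz(w,(a*k,b*k),.01).round(4) for a,b in((463,177),(458,331))])
def tri(f,a,g,b):
    c1,d1=ray(f,a);c2,d2=ray(g,b)
    q=np.linalg.lstsq(np.stack([d1,-d2],1),c2-c1,rcond=None)[0]
    p,r=c1+q[0]*d1,c2+q[1]*d2;return ((p+r)/2).round(3),round(np.linalg.norm(p-r),3)
for z in(.1,.15,.2,.25,.3):
  for n,uv in(("tipL",(31,146)),("tipR",(93,150))):
    p=onz(w,uv,z);print(z,n,p.round(3),proj(s,p)[0].round(0),proj(d,p)[0].round(0))
print("cam",-w["R"].T@w["t"])
E
```

```text
wheel [ 0.56718365 -0.28675853  0.068     ] ends [ 0.55819939 -0.25537783  0.068     ] [ 0.57619613 -0.31814804  0.068     ]
housing [array([ 0.6095, -0.3223,  0.068 ]), array([ 0.5528, -0.3413,  0.068 ]), array([ 0.5262, -0.2484,  0.068 ])]
bed [array([ 0.6412, -0.3171,  0.01  ]), array([ 0.5201, -0.3527,  0.01  ])]
0.1 tipL [ 0.542 -0.067  0.1  ] [225. 167.] [249. 158.]
0.1 tipR [ 0.555 -0.128  0.1  ] [250. 173.] [259. 174.]
0.15 tipL [ 0.559 -0.102  0.15 ] [242. 149.] [259. 146.]
0.15 tipR [ 0.569 -0.152  0.15 ] [263. 154.] [268. 158.]
0.2 tipL [ 0.575 -0.137  0.2  ] [260. 129.] [270. 131.]
0.2 tipR [ 0.583 -0.176  0.2  ] [278. 133.] [279. 141.]
0.25 tipL [ 0.592 -0.172  0.25 ] [280. 108.] [283. 115.]
0.25 tipR [ 0.598 -0.2    0.25 ] [293. 110.] [290. 122.]
0.3 tipL [ 0.608 -0.207  0.3  ] [301.  85.] [299.  95.]
0.3 tipR [ 0.612 -0.225  0.3  ] [310.  86.] [304. 100.]
cam [ 0.63473596 -0.26341214  0.38055138]
```

```bash
python3 - <<'E'
from h import *
w=load("wrist")["pixels"];hsv=cv2.cvtColor(w,cv2.COLOR_BGR2HSV)
print("sheet",hsv[110,70],"housing",hsv[150,250])
for n,(x0,x1,y0,y1) in(("scene",(180,400,60,170)),("side",(180,400,60,180))):
    h=cv2.cvtColor(load(n)["pixels"],cv2.COLOR_BGR2HSV)
    m=cv2.inRange(h,(112,70,60),(130,255,255));m2=np.zeros_like(m);m2[y0:y1,x0:x1]=m[y0:y1,x0:x1]
    _,_,st,c=cv2.connectedComponentsWithStats(m2)
    print(n,[s.tolist() for s in st[1:] if s[4]>15])
    for r in range(y0,y1,4):
        xs=np.where(m2[r])[0]
        if len(xs):print(r,xs.min(),xs.max(),len(xs))
E
```

```text
sheet [113 100 132] housing [109 142 135]
scene [[234, 98, 24, 18, 133], [273, 118, 34, 4, 70]]
100 237 241 5
104 240 247 8
108 244 256 13
112 247 254 8
120 281 303 23
side [[266, 90, 23, 25, 367], [282, 126, 50, 13, 120]]
92 266 275 10
96 267 279 13
100 267 282 16
104 267 284 18
108 268 287 20
112 268 279 12
128 286 294 9
132 303 312 10
136 316 331 16
```

>>> send_rows(
  motion=[
    [[0,0,0],[0.017,0.214,0.35],1],
    [[0,0,0],[0.017,0.214,0.7],1],
    [[0,0,0],[0.017,0.214,1],1],
    [[0,0,0],[0.017,0.214,1],1],
  ],
)

```text
t: 5.0
ee_pos: [0.5718, -0.308, 0.1299]
tool_rot: [-0.002, 0.99, 0.138, -0.003]
contact_force: [-0.9, -0.2, 0.6]
opening: -0.001
grasp_force: 0.0
```

>>> send_rows(
  motion=[
    [[0,0,0],[0,0,0.2],1],
    [[0,0,0],[0,0,0.31],1],
    [[0,0,0],[0,0,0.31],1],
  ],
)

```text
t: 5.3
ee_pos: [0.5733, -0.3091, 0.097]
tool_rot: [-0.0, 0.991, 0.137, -0.0]
contact_force: [0.2, -0.2, 0.8]
opening: -0.002
grasp_force: 0.0
```

>>> send_rows(
  motion=[
    [[0,0,0],[0,0,0.01],1],
    [[0,0,0],[0,0,0.02],1],
    [[0,0,0],[0,0,0.025],1],
    [[0,0,0],[0,0,0.025],1],
  ],
)

```text
t: 5.7
ee_pos: [0.5736, -0.3095, 0.0946]
tool_rot: [0.0, 0.991, 0.137, 0.0]
contact_force: [-0.3, -0.1, 0.1]
opening: 0.001
grasp_force: 0.0
```

>>> send_rows(
  motion=[
    [[0,0,0],[0,0,0.01],1],
    [[0,0,0],[0,0,0.01],1],
  ],
)

```text
t: 5.9
ee_pos: [0.5734, -0.3094, 0.0928]
tool_rot: [-0.0, 0.991, 0.137, -0.0]
contact_force: [-0.6, 0.6, -0.3]
opening: 0.001
grasp_force: 0.0
```

>>> send_rows(
  motion=[
    [[0,0,0],[0,0,0.01],1],
    [[0,0,0],[0,0,0.01],1],
  ],
)

```text
t: 6.1
ee_pos: [0.5733, -0.3094, 0.0915]
tool_rot: [-0.0, 0.991, 0.137, -0.0]
contact_force: [0.1, 0.6, 0.0]
opening: 0.006
grasp_force: 0.0
```

>>> send_rows(
  motion=[
    [[0,0,0],[0,0,0.01],1],
    [[0,0,0],[0,0,0.01],1],
  ],
)

```text
t: 6.3
ee_pos: [0.5734, -0.3094, 0.0903]
tool_rot: [-0.0, 0.991, 0.137, -0.0]
contact_force: [0.1, -0.7, -0.1]
opening: -0.001
grasp_force: 0.0
```

>>> send_rows(
  motion=[
    [[0,0,0],[0,0,0.01],1],
    [[0,0,0],[0,0,0.01],1],
  ],
)

```text
t: 6.5
ee_pos: [0.5735, -0.3095, 0.0893]
tool_rot: [0.0, 0.991, 0.137, 0.0]
contact_force: [0.0, -0.8, 0.6]
opening: -0.002
grasp_force: 0.3
```

>>> send_rows(
  motion=[
    [[0,0,0],[0,0,0.01],1],
    [[0,0,0],[0,0,0.01],1],
  ],
)

```text
t: 6.7
ee_pos: [0.5737, -0.3098, 0.0887]
tool_rot: [0.0, 0.991, 0.137, 0.0]
contact_force: [-0.8, -0.1, 5.6]
opening: -0.003
grasp_force: 2.2
```

>>> send_rows(
  motion=[
    [[0,0,0],[0,0,-0.1],1],
    [[0,0,0],[0,-0.1,-0.1],1],
    [[0,0,0],[0,-0.2,-0.1],1],
    [[0,0,0],[0,-0.2,-0.06],1],
    [[0,0,0],[0,-0.2,-0.05],1],
    [[0,0,0],[0,-0.2,-0.05],1],
  ],
)

```text
t: 7.3
ee_pos: [0.5668, -0.2863, 0.0935]
tool_rot: [-0.0, 0.991, 0.137, -0.0]
contact_force: [0.3, 1.1, 0.2]
opening: -0.005
grasp_force: 0.0
```

>>> send_rows(
  motion=[
    [[0,0,0],[0,0,0.01],1],
    [[0,0,0],[0,0,0.01],1],
  ],
)

```text
t: 7.5
ee_pos: [0.567, -0.2866, 0.0931]
tool_rot: [0.0, 0.991, 0.137, 0.0]
contact_force: [0.2, 1.2, 2.2]
opening: -0.001
grasp_force: 1.3
```

>>> send_rows(
  motion=[
    [[0,0,0],[0,0,0.008],1],
    [[0,0,0],[0,0,0.008],1],
    [[0,0,0],[0,-0.03,0.008],1],
    [[0,0,0],[0,-0.06,0.009],1],
    [[0,0,0],[0,-0.09,0.012],1],
    [[0,0,0],[0,-0.12,0.016],1],
  ],
)

```text
t: 8.1
ee_pos: [0.5633, -0.2732, 0.0918]
tool_rot: [0.001, 0.991, 0.136, 0.001]
contact_force: [-0.5, -1.2, 4.7]
opening: 0.002
grasp_force: 1.8
```

```bash
python3 - <<'E'
from h import *
s=env.get_state();print(s["ee_pos"],s["contact_force"])
b0=load("side")["pixels"];b=grab("side")["pixels"]
a0=load("scene")["pixels"];a=grab("scene")["pixels"]
cv2.imwrite('pics/i.png',np.hstack([cv2.resize(a[180:250,200:300],(400,280),interpolation=cv2.INTER_CUBIC),cv2.resize(b[180:250,230:330],(400,280),interpolation=cv2.INTER_CUBIC)]))
E
```

```text
[ 0.5633125  -0.27324254  0.0918186 ] [-0.54261116 -1.20520765  4.7291212 ]
```

View pics/i.png

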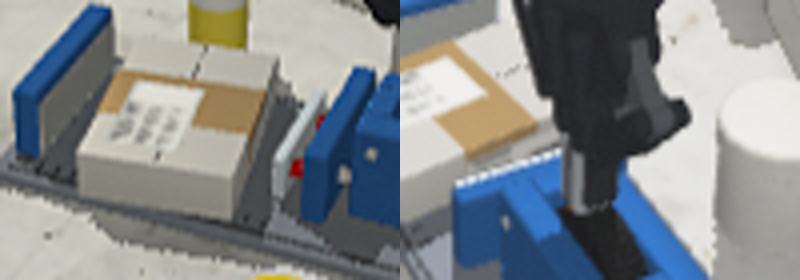

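Jaw closed a few mm, so the grip on the rim works. Now full strokes.

>>> send_rows(
  motion=[
    [[0,0,0],[0,0,-0.1],1],
    [[0,0,0],[0,0.125,-0.1],1],
    [[0,0,0],[0,0.25,-0.1],1],
    [[0,0,0],[0,0.25,-0.04],1],
    [[0,0,0],[0,0.25,0],1],
    [[0,0,0],[0,0.25,0],1],
  ],
)

```text
t: 8.8
ee_pos: [0.5712, -0.3017, 0.0918]
tool_rot: [0.001, 0.991, 0.137, 0.0]
contact_force: [-1.6, -5.5, 7.9]
opening: 0.004
grasp_force: 3.9
```

>>> send_rows(
  motion=[
    [[0,0,0],[0,0,0.007],1],
    [[0,0,0],[0,-0.038,-0.001],1],
    [[0,0,0],[0,-0.08,-0.003],1],
    [[0,0,0],[0,-0.13,-0.003],1],
  ],
)

```text
t: 9.2
ee_pos: [0.567, -0.2868, 0.0929]
tool_rot: [0.001, 0.991, 0.137, 0.001]
contact_force: [-3.0, -4.7, 13.0]
opening: 0.004
grasp_force: 6.7
```

>>> send_rows(
  motion=[
    [[0,0,0],[0,-0.05,0],1],
    [[0,0,0],[0,-0.092,0.005],1],
    [[0,0,0],[0,-0.125,0.012],1],
  ],
)

```text
t: 9.5
ee_pos: [0.5628, -0.2716, 0.091]
tool_rot: [0.001, 0.991, 0.137, 0.0]
contact_force: [-3.8, -1.1, 10.4]
opening: 0.002
grasp_force: 5.0
```

>>> send_rows(
  motion=[
    [[0,0,0],[0,0,-0.1],1],
    [[0,0,0],[0,0.125,-0.1],1],
    [[0,0,0],[0,0.255,-0.1],1],
    [[0,0,0],[0,0.255,-0.04],1],
    [[0,0,0],[0,0.255,-0.008],1],
    [[0,0,0],[0,0.255,-0.008],1],
  ],
)

```text
t: 10.1
ee_pos: [0.5713, -0.3015, 0.0918]
tool_rot: [0.001, 0.991, 0.137, 0.0]
contact_force: [-2.3, -5.3, 9.4]
opening: 0.002
grasp_force: 4.8
```

>>> send_rows(
  motion=[
    [[0,0,0],[0,0,0.007],1],
    [[0,0,0],[0,-0.038,-0.001],1],
    [[0,0,0],[0,-0.08,-0.003],1],
    [[0,0,0],[0,-0.13,-0.003],1],
    [[0,0,0],[0,-0.18,-0.003],1],
    [[0,0,0],[0,-0.222,0.002],1],
    [[0,0,0],[0,-0.255,0.009],1],
    [[0,0,0],[0,-0.255,0.009],1],
  ],
)

```text
t: 10.9
ee_pos: [0.5627, -0.2708, 0.0906]
tool_rot: [0.0, 0.991, 0.137, 0.0]
contact_force: [-5.4, 1.3, 12.2]
opening: 0.002
grasp_force: 6.3
```

>>> send_rows(
  motion=[
    [[0,0,0],[0,0,-0.1],1],
    [[0,0,0],[0,0.125,-0.1],1],
    [[0,0,0],[0,0.255,-0.1],1],
    [[0,0,0],[0,0.255,-0.04],1],
    [[0,0,0],[0,0.255,-0.008],1],
    [[0,0,0],[0,0.255,-0.008],1],
  ],
)

```text
t: 11.5
ee_pos: [0.5712, -0.3014, 0.0917]
tool_rot: [0.001, 0.991, 0.137, 0.0]
contact_force: [-2.4, -5.3, 9.9]
opening: 0.003
grasp_force: 5.3
```

```bash
cat > m.py <<'E'
from h import *
s=env.get_state();print(s["t"],s["ee_pos"],s["contact_force"])
y=np.array([np.cos(np.radians(106)),np.sin(np.radians(106))]);x=np.array([y[1],-y[0]]);W=np.array([.568,-.2865])
# red pins in scene and side -> gauge y (z .028)
for n in("scene","side"):
    f=grab(n);h=cv2.cvtColor(f["pixels"],cv2.COLOR_BGR2HSV)
    m=cv2.inRange(h,(0,150,70),(8,255,255))|cv2.inRange(h,(172,150,70),(180,255,255))
    _,_,st,c=cv2.connectedComponentsWithStats(m)
    for k in range(1,len(st)):
        p=onz(f,c[k],.028)[:2]-W
        if abs(p@x)<.05 and -.0<p@y<.18:print(n,"pin gx %.1f gy %.1f mm"%(p@x*1e3,p@y*1e3-98),st[k].tolist())
E
python3 m.py; python3 - <<'E'
from h import *
b=load("scene")["pixels"];a=load("side")["pixels"]
cv2.imwrite('pics/j.png',np.hstack([cv2.resize(b[180:250,200:300],(400,280),interpolation=cv2.INTER_CUBIC),cv2.resize(a[180:250,210:310],(400,280),interpolation=cv2.INTER_CUBIC)]))
E
```

```text
11.5 [ 0.57124659 -0.30140235  0.09172067] [-2.36442074 -5.29734883  9.87640144]
scene pin gx 22.1 gy 4.7 mm [270, 207, 1, 2, 2]
scene pin gx -24.8 gy 1.4 mm [263, 218, 3, 4, 10]
```

View pics/j.png

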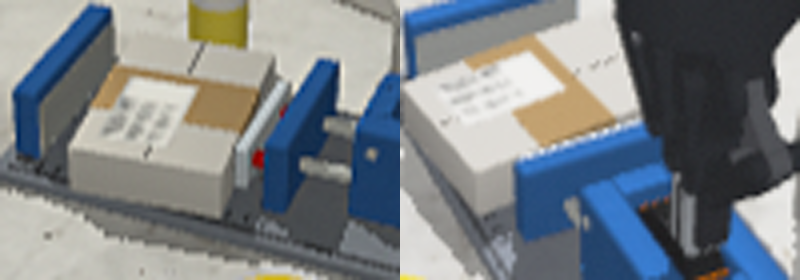

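Left view: the pad is now near or at the carton, which is still askew. Red pin at about (258,158) of crop; jaw y is about -12 mm, so the angle is about 2.4 rad. I'll do one full stroke, return and measure.

>>> send_rows(
  motion=[
    [[0,0,0],[0,0,0.007],1],
    [[0,0,0],[0,-0.038,-0.001],1],
    [[0,0,0],[0,-0.08,-0.003],1],
    [[0,0,0],[0,-0.13,-0.003],1],
    [[0,0,0],[0,-0.18,-0.003],1],
    [[0,0,0],[0,-0.222,0.002],1],
    [[0,0,0],[0,-0.255,0.009],1],
    [[0,0,0],[0,-0.255,0.009],1],
  ],
)

```text
t: 12.4
ee_pos: [0.5627, -0.2707, 0.0906]
tool_rot: [0.0, 0.991, 0.137, 0.0]
contact_force: [-4.8, 2.3, 12.9]
opening: -0.006
grasp_force: 6.8
```

>>> send_rows(
  motion=[
    [[0,0,0],[0,0,-0.1],1],
    [[0,0,0],[0,0.125,-0.1],1],
    [[0,0,0],[0,0.255,-0.1],1],
    [[0,0,0],[0,0.255,-0.04],1],
    [[0,0,0],[0,0.255,-0.008],1],
    [[0,0,0],[0,0.255,-0.008],1],
  ],
)

```text
t: 13.0
ee_pos: [0.5713, -0.3014, 0.0917]
tool_rot: [0.001, 0.991, 0.137, 0.001]
contact_force: [-2.5, -5.8, 9.5]
opening: 0.001
grasp_force: 5.7
```

```bash
python3 m.py
```

```text
13.0 [ 0.57127574 -0.3014236   0.09169684] [-2.48346055 -5.80409198  9.51114583]
scene pin gx -23.7 gy 12.6 mm [259, 216, 2, 5, 8]
```

>>> send_rows(
  motion=[
    [[0,0,0],[0,0,0.007],1],
    [[0,0,0],[0,-0.038,-0.001],1],
    [[0,0,0],[0,-0.07,-0.004],1],
    [[0,0,0],[0,-0.11,-0.005],1],
    [[0,0,0],[0,-0.15,-0.005],1],
    [[0,0,0],[0,-0.19,-0.004],1],
    [[0,0,0],[0,-0.22,0.002],1],
    [[0,0,0],[0,-0.22,0.002],1],
  ],
)

```text
t: 13.9
ee_pos: [0.5639, -0.2751, 0.0918]
tool_rot: [0.001, 0.991, 0.137, 0.0]
contact_force: [-7.1, -0.2, 16.7]
opening: -0.001
grasp_force: 8.5
```

>>> send_rows(
  motion=[
    [[0,0,0],[0,0,-0.2],1],
    [[0,0,0],[0,0.1,-0.5],1],
    [[0,0,0],[0,0.1,-0.8],1],
    [[0,0,0],[0,0.1,-1],1],
    [[0,0,0],[0,0.1,-1],1],
  ],
)

```text
t: 14.4
ee_pos: [0.5679, -0.2868, 0.2136]
tool_rot: [0.001, 0.991, 0.137, 0.002]
contact_force: [0.3, 0.3, 0.3]
opening: -0.0
grasp_force: 0.0
```

```bash
python3 m.py; python3 - <<'E'
from h import *
f=grab("wrist");im=f["pixels"]
cv2.imwrite('pics/k.png',cv2.resize(im[80:260,20:320],None,fx=2.66,fy=2.66,interpolation=cv2.INTER_CUBIC))
E
```

```text
14.4 [ 0.56794196 -0.28684559  0.21357082] [0.28439139 0.32564134 0.30604189]
scene pin gx -23.7 gy 21.8 mm [255, 215, 2, 5, 8]
```

View pics/k.png

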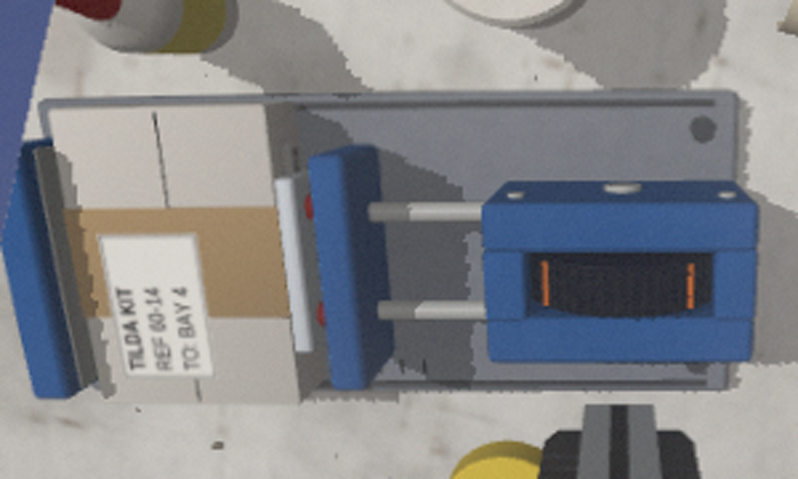

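The view shows the carton between the jaws. The pad's plate is at about (277,180)–(298,350), the jaw's front top edge at (310,155)–(333,388), and the carton's right edge at (265,105)–(300,400). I'll convert these to gauge coordinates.

```bash
python3 - <<'E'
from h import *
f=load("wrist")
y=np.array([np.cos(np.radians(106)),np.sin(np.radians(106))]);x=np.array([y[1],-y[0]]);W=np.array([.568,-.2865])
def g(u,v,z):
    p=onz(f,(20+u/2.66-.2,80+v/2.66-.2),z)[:2]-W;return round(p@x*1e3,1),round(p@y*1e3-98,1)
for n,u,v,z in(("housing nearR",752,361,.068),("housing farR",757,200,.068),("housing L",488,361,.068),("bed farR",737,92,.01),("bed nearR",727,388,.01),("bed farL",42,103,.01),
 ("jaw front far",311,157,.057),("jaw front near",333,388,.057),("plate front far",277,180,.041),("plate front near",298,350,.041),("plate back far",292,180,.041),("plate back near",312,350,.041),
 ("carton R far",265,105,.041),("carton R near",300,400,.041),("carton L far",50,110,.041),("carton L near",97,395,.041),("fixed top R far",35,147,.055),("fixed top R near",78,392,.055)):
    print(n,g(u,v,z))
E
```

```text
housing nearR (np.float64(-29.8), np.float64(-145.5))
housing farR (np.float64(28.4), np.float64(-144.7))
housing L (np.float64(-29.3), np.float64(-50.5))
bed farR (np.float64(62.3), np.float64(-145.1))
bed nearR (np.float64(-64.5), np.float64(-145.2))
bed farL (np.float64(62.1), np.float64(139.6))
jaw front far (np.float64(42.8), np.float64(9.9))
jaw front near (np.float64(-44.3), np.float64(11.4))
plate front far (np.float64(32.8), np.float64(30.0))
plate front near (np.float64(-34.7), np.float64(30.0))
plate back far (np.float64(32.7), np.float64(24.3))
plate back near (np.float64(-34.7), np.float64(24.4))
carton R far (np.float64(60.3), np.float64(31.2))
carton R near (np.float64(-56.3), np.float64(31.9))
carton L far (np.float64(60.3), np.float64(114.2))
carton L near (np.float64(-54.3), np.float64(117.7))
fixed top R far (np.float64(48.0), np.float64(112.4))
fixed top R near (np.float64(-47.1), np.float64(115.0))
```

The carton is square and just touching both faces: the pad-to-jaw gap is 19.7 mm against 19.5 mm when free. The jaw needs about 6 mm more, so a partial stroke of about 19 mm.

>>> send_rows(
  motion=[
    [[0,0,0],[0,0.065,0.3],1],
    [[0,0,0],[0,0.065,0.6],1],
    [[0,0,0],[0,0.065,0.85],1],
    [[0,0,0],[0,0.065,0.94],1],
    [[0,0,0],[0,0.065,0.98],1],
    [[0,0,0],[0,0.065,0.98],1],
  ],
)

```text
t: 15.15
ee_pos: [0.5694, -0.2951, 0.0932]
tool_rot: [0.0, 0.991, 0.137, -0.0]
contact_force: [1.1, -0.2, 0.6]
opening: 0.002
grasp_force: 0.0
```

>>> send_rows(
  motion=[
    [[0,0,0],[0,0,0.016],1],
    [[0,0,0],[0,-0.03,0.017],1],
    [[0,0,0],[0,-0.06,0.017],1],
    [[0,0,0],[0,-0.09,0.017],1],
    [[0,0,0],[0,-0.12,0.018],1],
    [[0,0,0],[0,-0.15,0.02],1],
    [[0,0,0],[0,-0.16,0.021],1],
    [[0,0,0],[0,-0.16,0.021],1],
  ],
)

```text
t: 15.95
ee_pos: [0.5647, -0.2771, 0.0923]
tool_rot: [0.001, 0.991, 0.137, 0.001]
contact_force: [-4.0, -1.4, 13.2]
opening: -0.001
grasp_force: 6.6
```

>>> send_rows(
  motion=[
    [[0,0,0],[0,0,-0.2],1],
    [[0,0,0],[0,0.075,-0.5],1],
    [[0,0,0],[0,0.075,-0.8],1],
    [[0,0,0],[0,0.075,-1],1],
    [[0,0,0],[0,0.075,-1],1],
    [[0,0,0],[0,0.075,-1],1],
  ],
)

```text
t: 16.55
ee_pos: [0.5666, -0.285, 0.2103]
tool_rot: [0.0, 0.991, 0.137, 0.0]
contact_force: [0.4, -0.3, -0.3]
opening: 0.003
grasp_force: 0.0
```

```bash
python3 m.py; python3 - <<'E'
from h import *
f0=load("wrist")["pixels"];f=grab("wrist");im=f["pixels"]
np.savez('prev.npz',p=f0)
y=np.array([np.cos(np.radians(106)),np.sin(np.radians(106))]);x=np.array([y[1],-y[0]]);W=np.array([.568,-.2865])
# gray/hue profile along gauge y at several gx: print transitions
h=cv2.cvtColor(im,cv2.COLOR_BGR2HSV)
for gx,z in((-.03,.057),(.0,.057),(.03,.057),(-.03,.041),(0,.041),(.03,.041)):
    ys=np.arange(0,.05,.001);P=[[*(W+x*gx+y*(v+.098)),z] for v in ys]
    uv=proj(f,P).astype(np.float32)
    s=cv2.remap(h,uv[:,0].reshape(1,-1),uv[:,1].reshape(1,-1),cv2.INTER_LINEAR)[0]
    print(gx,z,' '.join('%d:%s%d'%(i,'B' if q[1]>110 and 95<q[0]<125 else 'R' if q[1]>110 and (q[0]<9 or q[0]>170) else '.',q[2]) for i,q in enumerate(s) if i>5 and i<42))
E
```

```text
16.55 [ 0.56659041 -0.2849522   0.21030842] [ 0.42744988 -0.3444687  -0.29675662]
-0.03 0.057 6:B111 7:B124 8:B130 9:B132 10:B134 11:B135 12:B135 13:B136 14:B137 15:B137 16:B135 17:.119 18:.99 19:.94 20:.100 21:.109 22:.112 23:.114 24:.116 25:.112 26:.114 27:.144 28:.170 29:.174 30:.174 31:.173 32:.175 33:.175 34:.176 35:.175 36:.177 37:.175 38:.175 39:.177 40:.176 41:.175
0.0 0.057 6:B113 7:B128 8:B135 9:B135 10:B138 11:B138 12:B137 13:B137 14:B139 15:B141 16:B140 17:.115 18:.97 19:.112 20:.143 21:.179 22:.188 23:.197 24:.197 25:.191 26:.132 27:.149 28:.146 29:.149 30:.148 31:.152 32:.149 33:.152 34:.150 35:.152 36:.150 37:.151 38:.151 39:.152 40:.151 41:.151
0.03 0.057 6:B116 7:B134 8:B138 9:B140 10:B141 11:B143 12:B142 13:B143 14:B146 15:B147 16:B144 17:.117 18:.94 19:.113 20:.146 21:.182 22:.195 23:.201 24:.203 25:.191 26:.151 27:.164 28:.181 29:.183 30:.183 31:.183 32:.185 33:.184 34:.183 35:.183 36:.183 37:.185 38:.185 39:.184 40:.187 41:.186
-0.03 0.041 6:.71 7:.71 8:.71 9:.75 10:.85 11:.99 12:B112 13:B125 14:B130 15:B132 16:B134 17:B134 18:B133 19:B135 20:B136 21:B138 22:B137 23:B127 24:.109 25:.104 26:.121 27:.150 28:.178 29:.186 30:.190 31:.194 32:.192 33:.144 34:.154 35:.170 36:.175 37:.176 38:.175 39:.176 40:.176 41:.175
0 0.041 6:.71 7:.72 8:.71 9:.75 10:.86 11:B99 12:B113 13:B127 14:B133 15:B133 16:B136 17:B138 18:B139 19:B138 20:B139 21:B142 22:B139 23:B137 24:.106 25:.98 26:.121 27:.151 28:.178 29:.191 30:.198 31:.198 32:.192 33:.161 34:.139 35:.151 36:.153 37:.152 38:.151 39:.149 40:.150 41:.151
0.03 0.041 6:.72 7:.72 8:.72 9:.76 10:.88 11:B103 12:B119 13:B132 14:B139 15:B141 16:B143 17:B144 18:B145 19:B144 20:B145 21:B146 22:B146 23:B132 24:.100 25:.99 26:.124 27:.157 28:.186 29:.195 30:.200 31:.205 32:.195 33:.168 34:.151 35:.180 36:.182 37:.182 38:.184 39:.184 40:.184 41:.183
```

>>> send_rows(
  motion=[
    [[0,0,0],[0,0.06,0.3],1],
    [[0,0,0],[0,0.06,0.6],1],
    [[0,0,0],[0,0.06,0.85],1],
    [[0,0,0],[0,0.06,0.94],1],
    [[0,0,0],[0,0.06,0.98],1],
    [[0,0,0],[0,0.06,0.98],1],
  ],
)

```text
t: 17.3
ee_pos: [0.5687, -0.2925, 0.0935]
tool_rot: [0.0, 0.991, 0.137, 0.0]
contact_force: [-0.1, -0.4, 1.2]
opening: 0.003
grasp_force: 0.0
```

>>> send_rows(
  motion=[
    [[0,0,0],[0,0,0.018],1],
    [[0,0,0],[0,0,0.018],1],
    [[0,0,0],[0,-0.025,0.018],1],
    [[0,0,0],[0,-0.05,0.018],1],
    [[0,0,0],[0,-0.075,0.018],1],
    [[0,0,0],[0,-0.1,0.018],1],
    [[0,0,0],[0,-0.11,0.018],1],
    [[0,0,0],[0,-0.11,0.018],1],
  ],
)

```text
t: 18.1
ee_pos: [0.5657, -0.2804, 0.0928]
tool_rot: [0.002, 0.991, 0.137, 0.001]
contact_force: [-3.4, -3.5, 11.6]
opening: -0.002
grasp_force: 5.5
```

>>> send_rows(
  motion=[
    [[0,0,0],[0,0,-0.2],1],
    [[0,0,0],[0,0.035,-0.5],1],
    [[0,0,0],[0,0.035,-0.8],1],
    [[0,0,0],[0,0.035,-1],1],
    [[0,0,0],[0,0.035,-1],1],
    [[0,0,0],[0,0.035,-1],1],
  ],
)

```text
t: 18.7
ee_pos: [0.5662, -0.2834, 0.2109]
tool_rot: [0.0, 0.991, 0.137, 0.0]
contact_force: [0.1, -0.7, -0.8]
opening: 0.001
grasp_force: 0.0
```

```bash
cat > w.py <<'E'
from h import *
f=grab("wrist");im=f["pixels"];h=cv2.cvtColor(im,cv2.COLOR_BGR2HSV).astype(float)
y=np.array([np.cos(np.radians(106)),np.sin(np.radians(106))]);x=np.array([y[1],-y[0]]);W=np.array([.568,-.2865])
ys=np.arange(0,.13,.0005)
def prof(gx,z):
    uv=proj(f,[[*(W+x*gx+y*(v+.098)),z] for v in ys]).astype(np.float32)
    return cv2.remap(im,uv[:,0].reshape(1,-1),uv[:,1].reshape(1,-1),cv2.INTER_LINEAR)[0].astype(float)
for gx in(-.03,-.015,.0,.015,.03):
    a=prof(gx,.057);b=a[:,0]-a[:,2];i=np.where(b>25)[0];i=i[ys[i]<.035]
    c=prof(gx,.041).mean(1);j=np.where((ys>.031)&(ys<.037))[0]
    k=j[np.argmin(np.gradient(c)[j])]
    d=np.gradient(c);t=np.where((ys>.105)&(ys<.125))[0]
    print("gx %.3f jaw front %.1f plate front %.1f comp %.1f  carton L %.1f"%(gx,ys[i.max()]*1e3,ys[k]*1e3,19.5-(ys[k]-ys[i.max()])*1e3,ys[t[np.argmin(d[t])]]*1e3))
E
python3 m.py; python3 w.py
```

```text
18.7 [ 0.56617788 -0.28338785  0.21085821] [ 0.14270697 -0.72448874 -0.79743954]
gx -0.030 jaw front 21.0 plate front 33.0 comp 7.5  carton L 117.0
gx -0.015 jaw front 21.0 plate front 32.5 comp 8.0  carton L 124.0
gx 0.000 jaw front 20.5 plate front 33.0 comp 7.0  carton L 124.5
gx 0.015 jaw front 20.5 plate front 33.0 comp 7.0  carton L 124.5
gx 0.030 jaw front 20.5 plate front 33.0 comp 7.0  carton L 109.5
```

```bash
cat >> w.py <<'E'
print("carton R edge outside the plate")
for gx in(-.052,-.047,-.042,.042,.047,.052):
    c=prof(gx,.041).mean(1);d=np.gradient(cv2.GaussianBlur(c.reshape(-1,1),(1,5),0).ravel());j=np.where((ys>.022)&(ys<.045))[0]
    print(gx,ys[j[np.argmax(d[j])]]*1e3,d[j].max().round(1))
E
python3 w.py | tail -7
```

```text
carton R edge outside the plate
-0.052 34.0 17.1
-0.047 34.0 14.6
-0.042 34.0 16.6
0.042 33.5 15.6
0.047 33.5 17.9
0.052 33.5 17.2
```

The carton is square to within 0.01 rad, the pad is pressed in about 7 mm, and the wheel is released. Handing in.

```bash
python3 -c "
from plant import env
print(env.close_job())"
```

```text
the job is handed in; nothing more can be done
None
```

The job is handed in, with no verdict returned: by my last camera measurement the carton is square (about 0.005 rad) against the fixed jaw, the pad is pressed in about 7 mm of 12, and the fingertip is clear of the wheel.

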